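Hang the orange price sign on the cheese counter's rail

ROBOT

A 7-joint arm with a two-finger parallel gripper is mounted at the origin on the work surface. World frame = base frame: x ahead of the robot, y to its left, z up, the work surface at z = 0. Lengths are in m, angles in rad, forces in N, time in s.
With the tool pointing down it reaches from about 0.4 to 0.85 m from the base axis. Payload 4.5 kg.
Tool frame: the origin (TCP) lies on the centre line of the jaws, within the pads' length; the fingertips stand r.tip_extent ahead of it and the grasp point (between the pads) is the TCP (r.tip_extent is the distance from the TCP to the fingertips, in m); z points along the fingers, y is the line along which they close (so a half turn about z gives the same grasp; the last joint's range is limited). The gripper opens to 88 mm and grips with 3 to 60 N. Pads are 18 mm wide; open, the fingers measure 123 mm over their backs; the gripper's body (75 mm by 187 mm) begins 45 mm behind the grasp point.
Start: joints at [-1.306, 0.689, -0.195, 1.565, 0.157, 0.902, -0.215], TCP at [0.143, 0.608, 0.258] pointing down, gripper open.
Joint ranges: [-3.01, 3.01], [-0.46, 2.08], [-1.47, 1.51], [0.13, 2.56], [-1, 4.14], [0.04, 2.09], [-2.66, 2.66]. Speed limits (rad/s): [2.57, 2.57, 3.14, 3.14, 3.14, 3.14, 3.14].

INTERFACE

Orientations are given as a unit quaternion [x, y, z, w].
In Python, from plant import sensors, vision, finish_job, r gives the robot as it stands. The module is installed in compiled form; this text tells all that it offers.
- The arm moves only by the tool step_arm, never from a script. Its argument "steps" is a list of rows, each a list of 2 entries, a list of its own where there are three numbers: the shift along the tool's x, y, z in cm, then the turn, a rotation vector about the tool's x, y, z in degrees. A call has 1 to 12 rows; each row shifts and turns the commanded pose from where the row before left it, along the tool's axes as they then stand; what a row does not reach is not made up. A row lasts 1/8 s, in which the tool goes at most 62.5 mm and 10.7 degrees, less where a joint would pass 70% of its speed; a pose out of reach is approached as far as the arm can. A call with a gripper value outside its range is refused whole. "claw" is the opening, from -1 (shut) to 1 (fully open), set as the call begins (left out, the last holds). The fingers move at their own pace and stop on an object; "grip_force" is the grip in N (left out, the last holds). Time passes only in rows, so rows that do not move let the fingers close. It gives the time, the measured TCP pose, the force, the opening and the grip force at its end, in the units of the state.
- sensors.get_state(): the state, without advancing time (a new reading comes with each control period).
- vision.snapshot(name): name is "scene" or "top"; returns a dict with "img" (420x560x3 uint8, red, green, blue), "fx", "fy", "cx", "cy" (pixels), "position" and "rotation" of the camera in the world. Camera axes: x right, y down, z forward; pixel columns grow to the right and rows downward; lengths in m; the calibration is good to about 2 mm. A picture is of the moment at which its call begins. There is no depth.
- finish_job(): hands the job in; it is judged then, once.
The state is a dict: "clock": time; "q": joint angles; "qd": joint speeds; "joint_torque": joint torques, N m; "tool_pos": TCP position; "eef_rot": TCP orientation; "contact_force": force on the tool from outside, world axes, zero at the start; "moment": the same for the moment, N m; "opening": opening from 0.0 (shut) to 1.0 (fully open); "finger_force": force on a finger pad.
Only numpy, scipy, OpenCV 4.12 (cv2) and the standard library are available. Lean on these libraries where they do the work, as an engineer would, in place of code of your own. Each camera call takes 0.05 s, during which the arm holds its last target. There are 200 camera calls.

TASK

Take the blank orange saddle-shaped price sign standing on the counter and hang it over the horizontal steel rail, one leaf on each side of the bar, level with the middle of the gold-wrapped cheese wheel that stands next to the rail. Set it down onto the bar rather than dropping it, let go so that it hangs by itself, and leave the black sign and the gold wheel where they are.

Things in the scene. Friction and masses are not known exactly. Their poses are not given: they have to be found in the camera images.
- orange_sign: loose orange plastic sign, about 80 g: inverted U with a low gable roof, open below and at ends, standing on its two vertical leaves. 80 mm long (x, along the ridge), 46 wide over the leaves (y), 75 high; sheet 4, gap between leaves 38. Flat outer faces from z=0 to 62, then roof to the ridge. Origin: centre of its underside; hung, the bar's axis lies about 61 mm above it. Grip across the leaves.
- rail_mid (a point): middle of the axis of a fixed horizontal round steel bar, 16 mm thick, 360 mm long between two 20 mm upright end posts (feet 70 mm wide); axis 150 mm above the counter. y runs along the bar, z up, x across it towards the cheese wheels. Position and yaw (within 15 degrees) vary.
- gold_wheel: loose cheese wheel in gold foil, diameter 110 mm, height 70 mm, 0.7 kg; origin at the centre of its underside. It stands flat about 110 mm from the bar on its +x side, about 90 mm to one side or the other of the rail's middle; axes parallel to rail_mid's. A similar dark brown wheel stands at the other side.
- black_sign: a second loose sign of the same shape and size in black, standing on the counter near the orange one; to be left alone. Origin and axes as for the orange sign.
Things that resemble listed ones, but are neither listed nor needed, are in the scene too. Of the things that look like the orange_sign, take the one that is farthest to the robot's right at the start.

How it is judged:
By the outcome, as a careful person would: the job done as asked, in the order asked, and still so for the second after the job is handed in, with the robot touching nothing.
It also fails if it takes over 38 s, if anything falls off the work surface, if the arm or the gripper's body presses on something with over 40 N, if the wrist force passes 120 N, or if a joint passes its speed limit or range.

## Working session

There is one attempt and no reset: what is moved stays moved. The work goes in short steps, Python scripts to look and compute and a tool call to move; the robot and the scene stay as the last step left them, time stands still between calls to the robot, and variables do not carry over. Pictures are saved under pics/ and viewed, at most 10 in all, crops included, and the job is handed in when it is done.

Besides the shell and the picture viewer there is one more tool, called as name(argument=value, ...), one argument or row to a line, values as JSON. step_arm: Moves the arm, as the interface text tells. Its arguments: {"type":"object","properties":{"steps":{"type":"array"},"claw":{"type":"number"},"grip_force":{"type":"number"}},"required":["steps"]}

```bash
mkdir -p pics; cat > h.py <<'E'
import numpy as np, cv2, pickle
from plant import sensors, vision, r
def snap(name,tag):
    s=vision.snapshot(name); cv2.imwrite(f'pics/{tag}.png',s['img'][:,:,::-1]); pickle.dump(s,open(f'pics/{tag}.pkl','wb')); return s
def load(tag): return pickle.load(open(f'pics/{tag}.pkl','rb'))
def ray(s,u,v):
    d=np.array(s['rotation'])@np.array([(u-s['cx'])/s['fx'],(v-s['cy'])/s['fy'],1]); return np.array(s['position']),d
def plane(s,u,v,z):
    p,d=ray(s,u,v); return p+d*(z-p[2])/d[2]
def proj(s,P):
    c=np.array(s['rotation']).T@(np.array(P)-np.array(s['position'])); return c[0]/c[2]*s['fx']+s['cx'],c[1]/c[2]*s['fy']+s['cy']
E
python3 - <<'E'
from h import *
a=snap('scene','s0');b=snap('top','t0')
for s in(a,b): print(np.round(s['position'],3),np.round(s['rotation'],3).tolist(),s['fx'],s['cx'],s['cy'])
print(sensors.get_state(),r.tip_extent)
E
```

```text
[ 1.349 -0.071  0.772] [0.704, 0.56, -0.277, -0.336] 447.11036712244703 274.11405508316165 210.53163434528008
[0.398 0.109 1.255] [-0.7, 0.712, -0.041, 0.042] 480.36708138389383 285.5447167372952 205.38583267876228
{'clock': 0.1, 'q': array([-1.30615174,  0.68990456, -0.19453677,  1.56620583,  0.15729663,
        0.90251136, -0.21509999]), 'qd': array([ 0.00015299, -0.00270242, -0.000963  , -0.00363122, -0.00031555,
        0.00018018, -0.00088951]), 'joint_torque': array([-3.47318521e-03, -5.28497493e+01, -1.27209619e+00, -1.53835201e+01,
       -5.27061545e-02,  2.07179321e-03,  3.84195528e-05]), 'tool_pos': array([0.14291052, 0.60790273, 0.25699697]), 'eef_rot': array([ 1.15124965e-01,  9.93350679e-01, -8.17820589e-04, -4.13324123e-05]), 'contact_force': array([ 0.30302694, -0.64683696, -0.05115131]), 'moment': array([-0.01545046, -0.00355259,  0.06057102]), 'finger_force': 0.0, 'opening': 0.9998642410730526} 0.019
```

View pics/t0.png

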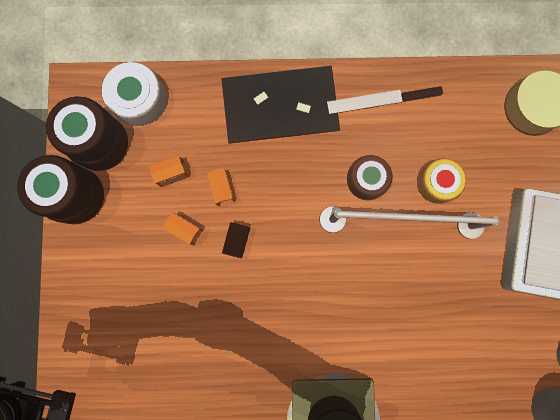

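View pics/s0.png

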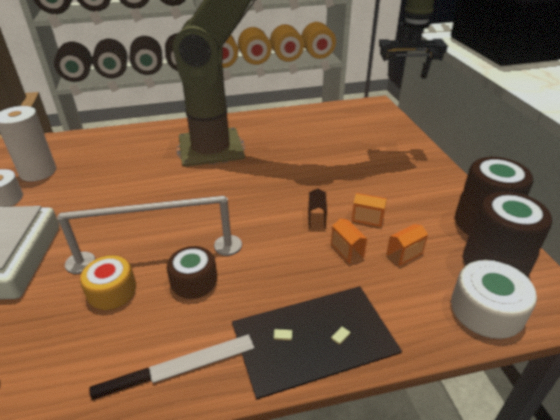

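The orange sign farthest to the robot's right is at (221,186) in the top view. The black sign is at (236,240), the bar runs from (335,213) to (497,221), and the gold wheel is at (445,180).

```bash
python3 - <<'E'
from h import *
a=load('s0');b=load('t0')
i=b['img'];h=cv2.cvtColor(i,cv2.COLOR_RGB2HSV)
for p in [(218,182),(228,186),(160,168),(250,280),(230,150),(236,240),(400,216),(470,222)]: print(p,i[p[1],p[0]],h[p[1],p[0]])
c1=cv2.resize(i[150:270,130:270],None,fx=4,fy=4,interpolation=cv2.INTER_CUBIC)[:, :]
c2=cv2.resize(a['img'][180:280,290:430],None,fx=4,fy=4,interpolation=cv2.INTER_CUBIC)
c=np.vstack([cv2.resize(i[150:250,300:510],None,fx=3,fy=3,interpolation=cv2.INTER_CUBIC)])
w=np.zeros((600,800,3),np.uint8);
x=cv2.resize(i[150:270,130:263],(400,360),interpolation=cv2.INTER_CUBIC);y=cv2.resize(a['img'][180:300,300:433],(400,360),interpolation=cv2.INTER_CUBIC)
w[:360,:400]=x;w[:360,400:]=y
z=cv2.resize(i[150:240,300:500],(533,240),interpolation=cv2.INTER_CUBIC);w[360:,:533]=z
cv2.imwrite('pics/c0.png',w[:,:,::-1])
# red disc
for s,n in((a,'s'),(b,'t')):
    hh=cv2.cvtColor(s['img'],cv2.COLOR_RGB2HSV)
    m=((hh[...,0]<5)|(hh[...,0]>172))&(hh[...,1]>170)&(hh[...,2]>140)
    k,l,st,ce=cv2.connectedComponentsWithStats(m.astype(np.uint8))
    for q in range(1,k):
        if st[q,4]>40: print(n,st[q],ce[q],plane(s,*ce[q],0.07))
E
```

```text
(218, 182) [218 125  55] [ 13 191 218]
(228, 186) [222 125  54] [ 13 193 222]
(160, 168) [215 119  53] [ 12 192 215]
(250, 280) [192 117  70] [ 12 162 192]
(230, 150) [189 117  71] [ 12 159 189]
(236, 240) [55 35 25] [ 10 139  55]
(400, 216) [222 216 204] [ 20  21 222]
(470, 222) [151 140 130] [ 14  35 151]Traceback (most recent call last):
  File "<stdin>", line 19, in <module>
  File "h.py", line 9, in plane
    p,d=ray(s,u,v); return p+d*(z-p[2])/d[2]
        ~~~^^^^^^^
  File "h.py", line 7, in ray
    d=np.array(s['rotation'])@np.array([(u-s['cx'])/s['fx'],(v-s['cy'])/s['fy'],1]); return np.array(s['position']),d
      ~~~~~~~~~~~~~~~~~~~~~~~^~~~~~~~~~~~~~~~~~~~~~~~~~~~~~~~~~~~~~~~~~~~~~~~~~~~~~
ValueError: matmul: Input operand 1 has a mismatch in its core dimension 0, with gufunc signature (n?,k),(k,m?)->(n?,m?) (size 3 is different from 4)
```

View pics/c0.png

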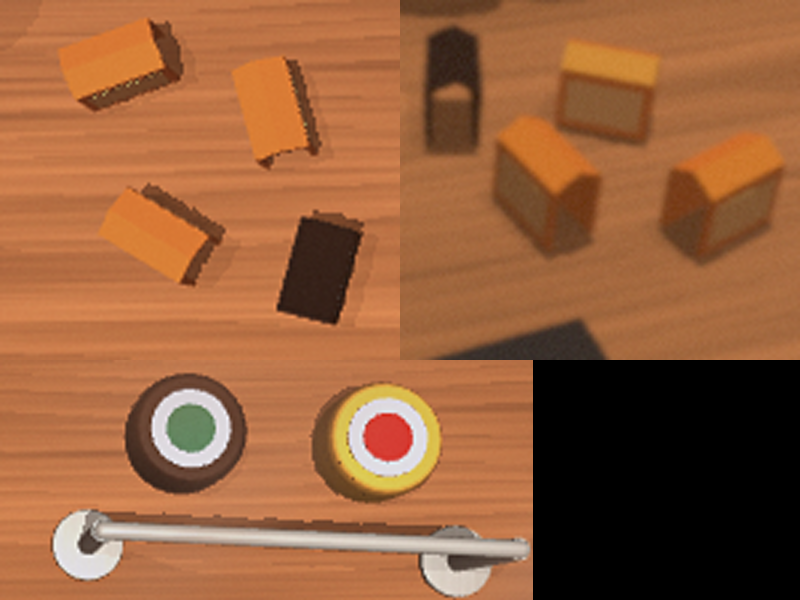

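The crop shows the target roof (crop px 232–300, 57–160), standing clear of the others by about 3 cm or more. The camera rotation is a quaternion, so I'll fix the helper and measure.

```bash
cat > /tmp/p.py <<'E'
s=open('h.py').read()
s=s.replace("np.array(s['rotation'])","Q(s)").replace("def ray","from scipy.spatial.transform import Rotation as R\ndef Q(s): return R.from_quat(s['rotation']).as_matrix()\ndef ray")
open('h.py','w').write(s)
E
python3 /tmp/p.py; python3 - <<'E'
from h import *
a=load('s0');b=load('t0')
for s,n in((a,'s'),(b,'t')):
    hh=cv2.cvtColor(s['img'],cv2.COLOR_RGB2HSV)
    m=((hh[...,0]<5)|(hh[...,0]>172))&(hh[...,1]>170)&(hh[...,2]>120)
    k,l,st,ce=cv2.connectedComponentsWithStats(m.astype(np.uint8))
    for q in range(1,k):
        if st[q,4]>40: print(n,st[q],ce[q],plane(s,*ce[q],0.07))
hh=cv2.cvtColor(b['img'],cv2.COLOR_RGB2HSV)
def rect(m,name):
    m=m.astype(np.uint8)
    m=cv2.morphologyEx(m,cv2.MORPH_OPEN,np.ones((3,3)))
    for c in cv2.findContours(m,cv2.RETR_EXTERNAL,cv2.CHAIN_APPROX_NONE)[0]:
        if 200<cv2.contourArea(c)<1500 and 140<c[:,0,0].mean()<260 and 140<c[:,0,1].mean()<270:
            P=np.array([plane(b,u,v,.064)[:2] for u,v in c[:,0]],np.float32)
            (x,y),(w,h),t=cv2.minAreaRect(P*1000); print(name,c[:,0].mean(0),x,y,w,h,t)
rect((hh[...,1]>178)&(hh[...,2]>190),'orange'); rect(hh[...,2]<75,'black')
# bar: bright gray columns in top
g=(hh[...,1]<60)&(hh[...,2]>140)
pts=[]
for u in range(350,450,4):
    v=[y for y in range(200,232) if g[y,u]]
    pts.append(plane(b,u,np.mean(v),.15)[:2]); 
    if u%40==30: print(u,v[0],v[-1])
pts=np.array(pts); f=np.polyfit(pts[:,1],pts[:,0],1); print('bar x=f(y)',f,np.degrees(np.arctan(f[0])),'res',np.abs(np.polyval(f,pts[:,1])-pts[:,0]).max())
# bar ends top, feet centres
print('ends',plane(b,336,213,.15),plane(b,496,220.5,.15),'feet',plane(b,333,219,0),plane(b,471,225,0))
print('scene ends',plane(a,66,217,.15),plane(a,225,201,.15))
E
```

```text
s [ 96 265  18  12 167] [104.52095808 270.52694611] [ 0.59932861 -0.29141908  0.07      ]
t [437 170  18  18 242] [445.11570248 178.28512397] [ 0.59852082 -0.29011478  0.07      ]
orange [179.93902439 227.6097561 ] 487.6411437988281 373.8519287109375 80.92642974853516 45.95119094848633 58.31924057006836
orange [219.08888889 185.32222222] 593.1266479492188 276.0458679199219 81.24776458740234 45.118995666503906 15.063518524169922
orange [166.31818182 168.875     ] 635.8182373046875 410.1346435546875 45.712886810302734 80.90129089355469 19.0556640625
black [235.69148936 239.5212766 ] 455.3128356933594 234.6112518310547 51.23025131225586 78.38919067382812 75.07386016845703
350 211 217
390 213 218
430 215 220
bar x=f(y) [0.0627132 0.5079333] 3.5885019146044828 res 0.0011843058761422665
ends [ 0.50825102 -0.00658555  0.15      ] [ 0.48431622 -0.37480992  0.15      ] feet [ 0.50753375 -0.01397126  0.        ] [ 0.48537698 -0.37437455  0.        ]
scene ends [ 0.49321971 -0.36219794  0.15      ] [ 0.51831527 -0.00959669  0.15      ]
```

Measurements:

| Item | Position / orientation |
|---|---|
| Sign | (0.593, 0.276), ridge heading 15° |
| Bar | yaw about 3.6°, line x = 0.508 + 0.063y |
| Gold wheel | (0.599, -0.290) |
| Hanging point on the bar | about (0.490, -0.284) |

First I'll turn the tool by -28° and travel to above the sign.

step_arm(
  steps=[
    [[0, 0, 0], [0, 0, -9.4]],
    [[0, 0, 0], [0, 0, -9.4]],
    [[0, 0, 0], [0, 0, -9.4]],
    [[-3.5, -4.4, 0], [0, 0, 0]],
    [[-3.5, -4.4, 0], [0, 0, 0]],
    [[-3.5, -4.4, 0], [0, 0, 0]],
    [[-3.5, -4.4, 0], [0, 0, 0]],
    [[-3.5, -4.4, 0], [0, 0, 0]],
    [[-3.5, -4.4, 0], [0, 0, 0]],
    [[-3.5, -4.4, 0], [0, 0, 0]],
    [[-3.5, -4.4, 0], [0, 0, 0]],
    [[-3.5, -4.4, 0], [0, 0, 0]],
  ],
  claw=1,
)

```text
clock: 1.6
tool_pos: [0.5508, 0.3059, 0.2574]
eef_rot: [-0.13, 0.991, -0.0, -0.0]
contact_force: [1.0, 1.4, -0.4]
opening: 1.0
finger_force: 0.0
```

```bash
cat >> h.py <<'E'
def go(p,head):
    "tool-frame shift (cm) and turn (deg) to world point p with tool-down y-heading head"
    s=sensors.get_state(); M=R.from_quat(s['eef_rot']); y=M.as_matrix()[:,1]
    h=np.degrees(np.arctan2(y[1],y[0])); d=np.radians(head)
    T=R.from_matrix(np.array([[-np.sin(d),np.cos(d),0],[np.cos(d),np.sin(d),0],[0,0,-1]]).T if 0 else np.column_stack([[-np.sin(d),np.cos(d),0],[np.cos(d),np.sin(d),0],[0,0,-1]]))
    print('t',round(s['clock'],2),'pos',np.round(s['tool_pos'],4),'head',round(h,1),'open',round(s['opening'],3),'F',np.round(s['contact_force'],1),s['finger_force'])
    print('shift now-axes',np.round(M.inv().apply(np.array(p)-s['tool_pos'])*100,2),'shift after-turn axes',np.round(T.inv().apply(np.array(p)-s['tool_pos'])*100,2),'turn',np.round(np.degrees((M.inv()*T).as_rotvec()),1))
E
python3 -c "
from h import *
go([.593,.276,.257],105)"
```

```text
t 1.6 pos [0.5508 0.3059 0.2574] head 105.0 open 1.0 F [ 1.   1.4 -0.4] 0.0
shift now-axes [-3.31 -3.98  0.03] shift after-turn axes [-3.31 -3.98  0.04] turn [-0. -0. -0.]
```

step_arm(
  steps=[
    [[-3.3, -4.0, 0], [0, 0, 0]],
    [[0, 0, 4], [0, 0, 0]],
    [[0, 0, 4], [0, 0, 0]],
    [[0, 0, 3], [0, 0, 0]],
    [[0, 0, 0], [0, 0, 0]],
  ],
)

```text
clock: 2.22
tool_pos: [0.5901, 0.276, 0.145]
eef_rot: [-0.13, 0.991, -0.001, -0.003]
contact_force: [-0.0, 0.0, 1.6]
opening: 1.001
finger_force: 0.0
```

```bash
python3 -c "
from h import *
go([.593,.276,.045],105)
a=snap('scene','s1');b=snap('top','t1')
x=cv2.resize(b['img'][140:240,150:290],(560,400)) [:,:400]
w=np.hstack([cv2.resize(b['img'][140:260,160:293],(400,360)),cv2.resize(a['img'][150:300,270:437],(400,360),interpolation=cv2.INTER_CUBIC)])
cv2.imwrite('pics/c1.png',w[:,:,::-1])"
```

```text
t 2.23 pos [0.5901 0.276  0.145 ] head 105.0 open 1.001 F [-0.   0.   1.6] 0.0
shift now-axes [-0.34 -0.06 10.  ] shift after-turn axes [-0.28 -0.08 10.  ] turn [-0.1 -0.3 -0. ]
```

View pics/c1.png

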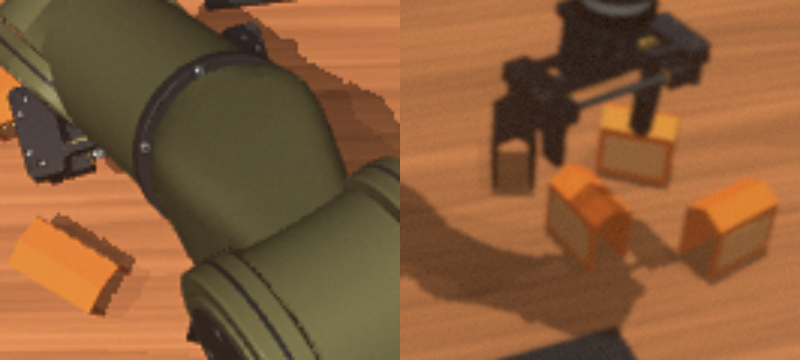

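The crop shows the fingers at (555,150) and (645,120), straddling the orange sign below them at (590,215). I'll descend now.

step_arm(
  steps=[
    [[-0.3, 0, 3], [0, 0, 0]],
    [[0, 0, 3], [0, 0, 0]],
    [[0, 0, 2], [0, 0, 0]],
    [[0, 0, 1], [0, 0, 0]],
    [[0, 0, 1], [0, 0, 0]],
    [[0, 0, 0], [0, 0, 0]],
  ],
)

```text
clock: 3.08
tool_pos: [0.5947, 0.278, 0.0476]
eef_rot: [-0.13, 0.991, -0.0, -0.0]
contact_force: [-0.3, -0.6, -0.7]
opening: 1.002
finger_force: 0.0
```

```bash
python3 -c "
from h import *
go([.593,.276,.045],105)
a=snap('scene','s2')
cv2.imwrite('pics/c2.png',cv2.resize(a['img'][150:300,290:457],(667,600),interpolation=cv2.INTER_CUBIC)[:,:,::-1])"
```

```text
t 3.08 pos [0.5947 0.278  0.0476] head 105.0 open 1.002 F [-0.3 -0.6 -0.7] 0.0
shift now-axes [ 0.21 -0.15  0.26] shift after-turn axes [ 0.21 -0.15  0.26] turn [-0. -0. -0.]
```

View pics/c2.png

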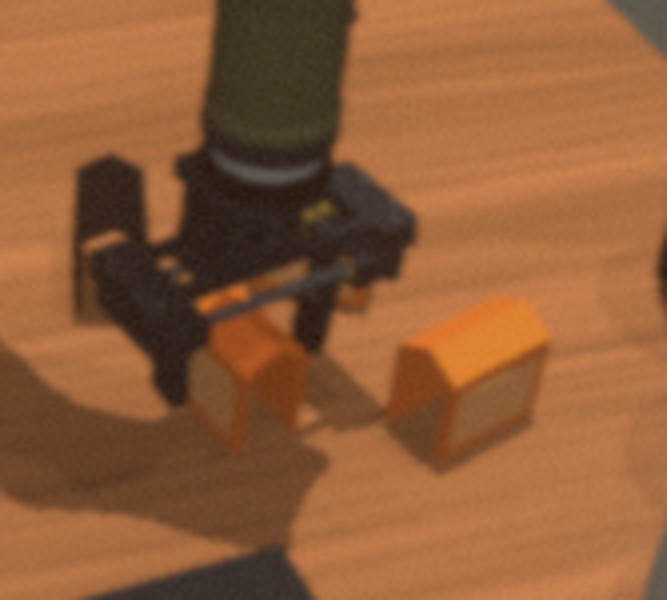

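The fingers straddle the sign, with tips at (175,395) and (315,345). I'll centre and grip.

step_arm(
  steps=[
    [[0.2, -0.1, 0.2], [0, 0, 0]],
    [[0, 0, 0], [0, 0, 0]],
    [[0, 0, 0], [0, 0, 0]],
    [[0, 0, 0], [0, 0, 0]],
    [[0, 0, 0], [0, 0, 0]],
    [[0, 0, 0], [0, 0, 0]],
    [[0, 0, 0], [0, 0, 0]],
    [[0, 0, 0], [0, 0, 0]],
  ],
  claw=-1,
  grip_force=15,
)

```text
clock: 4.12
tool_pos: [0.5931, 0.2765, 0.0458]
eef_rot: [-0.13, 0.991, 0.0, 0.0]
contact_force: [0.7, 0.2, 0.8]
opening: 0.522
finger_force: 15.0
```

Gripped at 45.9 mm, which matches the sign's width. I'll lift, then turn.

step_arm(
  steps=[
    [[0, 0, -2], [0, 0, 0]],
    [[0, 0, -4], [0, 0, 0]],
    [[0, 0, -5], [0, 0, 0]],
    [[0, 0, -5], [0, 0, 0]],
    [[0, 0, -5], [0, 0, 0]],
    [[0, 0, -2], [0, 0, 0]],
    [[0, 0, 0], [0, 0, 9.9]],
    [[0, 0, 0], [0, 0, 9.9]],
    [[0, 0, 0], [0, 0, 9.9]],
    [[0, 0, 0], [0, 0, 9.9]],
    [[0, 0, 0], [0, 0, 9.9]],
    [[0, 0, 0], [0, 0, 9.9]],
  ],
)

```text
clock: 5.62
tool_pos: [0.5926, 0.2767, 0.277]
eef_rot: [0.38, 0.925, 0.001, -0.0]
contact_force: [-0.4, -0.8, -1.0]
opening: 0.523
finger_force: 15.0
```

step_arm(
  steps=[
    [[0, 0, 0], [0, 0, 9.9]],
    [[0, 0, 0], [0, 0, 9.9]],
    [[0, 0, 0], [0, 0, 9.9]],
    [[0, 0, 0], [0, 0, 9.9]],
    [[0, 0, 0], [0, 0, 9.6]],
    [[0, 0, 0], [0, 0, 0]],
  ],
)

```text
clock: 6.38
tool_pos: [0.5926, 0.2769, 0.2766]
eef_rot: [0.728, 0.685, 0.0, -0.0]
contact_force: [-0.2, -0.1, -1.8]
opening: 0.523
finger_force: 15.0
```

```bash
python3 -c "
from h import *
go([.490,-.284,.276],-3.6)"
```

```text
t 6.38 pos [0.5926 0.2769 0.2766] head -3.5 open 0.523 F [-0.2 -0.1 -1.8] 15.000716083450243
shift now-axes [-5.661e+01 -6.840e+00  2.000e-02] shift after-turn axes [-56.63  -6.72   0.06] turn [ 0.  -0.   0.1]
```

step_arm(
  steps=[
    [[-4.7, -0.55, 0], [0, 0, 0]],
    [[-4.7, -0.55, 0], [0, 0, 0]],
    [[-4.7, -0.55, 0], [0, 0, 0]],
    [[-4.7, -0.55, 0], [0, 0, 0]],
    [[-4.7, -0.55, 0], [0, 0, 0]],
    [[-4.7, -0.55, 0], [0, 0, 0]],
    [[-4.7, -0.55, 0], [0, 0, 0]],
    [[-4.7, -0.55, 0], [0, 0, 0]],
    [[-4.7, -0.55, 0], [0, 0, 0]],
    [[-4.7, -0.55, 0], [0, 0, 0]],
    [[-4.7, -0.55, 0], [0, 0, 0]],
    [[-4.7, -0.55, 0], [0, 0, 0]],
  ],
)

```text
clock: 7.88
tool_pos: [0.4913, -0.2835, 0.2764]
eef_rot: [0.728, 0.686, 0.001, 0.0]
contact_force: [1.6, 0.3, -0.7]
opening: 0.519
finger_force: 15.0
```

step_arm(
  steps=[
    [[0, 0, 0], [0, 0, 0]],
    [[0, 0, 0], [0, 0, 0]],
  ],
)

```text
clock: 8.12
tool_pos: [0.4917, -0.2814, 0.276]
eef_rot: [0.728, 0.685, 0.001, -0.0]
contact_force: [0.6, 0.9, -1.0]
opening: 0.52
finger_force: 15.0
```

```bash
python3 -c "
from h import *
go([.490,-.284,.276],-3.6)
a=snap('scene','s3');b=snap('top','t3')
w=np.hstack([cv2.resize(b['img'][130:280,320:510],(400,316)),cv2.resize(a['img'][130:330,10:260],(400,320),interpolation=cv2.INTER_CUBIC)[:316]])
cv2.imwrite('pics/c3.png',w[:,:,::-1])"
```

```text
t 8.12 pos [ 0.4917 -0.2814  0.276 ] head -3.5 open 0.52 F [ 0.6  0.9 -1. ] 15.00010290183127
shift now-axes [-0.27 -0.15 -0.  ] shift after-turn axes [-0.27 -0.15 -0.  ] turn [ 0.  -0.1  0.1]
```

View pics/c3.png

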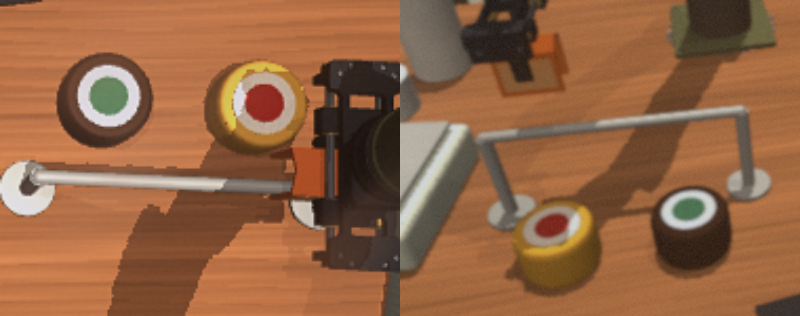

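The sign hangs above the bar near the gold-wheel end, with the sign at (315,172) in the left panel and the wheel at (262,103). I'll take one quick cross-check of the bar line in the scene view.

```bash
python3 -c "
from h import *
a=load('s0');h=cv2.cvtColor(a['img'],cv2.COLOR_RGB2HSV);g=h[...,1]<70
for u in (85,100,115,130,160):
    v=[y for y in range(195,225) if g[y,u]]; P=plane(a,u,np.mean(v),.15); print(u,v[0],v[-1],P, .5079+.0627*P[1])
# sign in hand, scene view: orange mask
a=load('s3');h=cv2.cvtColor(a['img'],cv2.COLOR_RGB2HSV)
for P in ([.4917,-.2814,.306],[.4917,-.2814,.23],[.513,-.32,.231],[.513,-.24,.231]): print(P,np.round(proj(a,P),1))
c=a['img'][145:195,60:120];hh=h[145:195,60:120]
m=((hh[...,0]<14)&(hh[...,1]>170)).astype(np.uint8)
k,l,st,ce=cv2.connectedComponentsWithStats(m);i=1+st[1:,4].argmax();print(st[i],ce[i])
"
```

```text
85 211 216 [ 0.49013558 -0.32205363  0.15      ] 0.4877072373830473
100 209 214 [ 0.4905698  -0.28962436  0.15      ] 0.4897405525330569
115 207 212 [ 0.49100835 -0.25687227  0.15      ] 0.4917941083727871
130 206 211 [ 0.49527863 -0.22368689  0.15      ] 0.4938748316899395
160 203 207 [ 0.49813716 -0.15676156  0.15      ] 0.49807104998277474
[0.4917, -0.2814, 0.306] [ 84.6 151.4]
[0.4917, -0.2814, 0.23] [ 94.4 182.1]
[0.513, -0.32, 0.231] [ 74.2 189.8]
[0.513, -0.24, 0.231] [113.7 184.6]
[  7   5  49  41 623] [38.0176565  24.82343499]
```

Both views agree on bar x ≈ 0.490 at the hanging point. I'll shift slightly and descend to about 1.5 cm above seating.

step_arm(
  steps=[
    [[-0.1, -0.15, 0], [0, 0, 0]],
    [[0, 0, 2.5], [0, 0, 0]],
    [[0, 0, 2.5], [0, 0, 0]],
    [[0, 0, 1.5], [0, 0, 0]],
    [[0, 0, 1.5], [0, 0, 0]],
    [[0, 0, 1.5], [0, 0, 0]],
    [[0, 0, 1.5], [0, 0, 0]],
    [[0, 0, 1], [0, 0, 0]],
    [[0, 0, 0.5], [0, 0, 0]],
    [[0, 0, 0], [0, 0, 0]],
  ],
)

```text
clock: 9.48
tool_pos: [0.4899, -0.2831, 0.1505]
eef_rot: [0.729, 0.684, -0.0, -0.0]
contact_force: [0.1, -0.6, -0.0]
opening: 0.525
finger_force: 15.0
```

```bash
python3 -c "
from h import *
go([.490,-.284,.135],-3.6)
a=snap('scene','s4')
cv2.imwrite('pics/c4.png',cv2.resize(a['img'][150:310,30:240],(787,600),interpolation=cv2.INTER_CUBIC)[:,:,::-1])"
```

```text
t 9.47 pos [ 0.4899 -0.2831  0.1505] head -3.6 open 0.525 F [ 0.1 -0.6 -0. ] 14.999953445512801
shift now-axes [-0.09  0.01  1.55] shift after-turn axes [-0.09  0.01  1.55] turn [-0. -0. -0.]
```

View pics/c4.png

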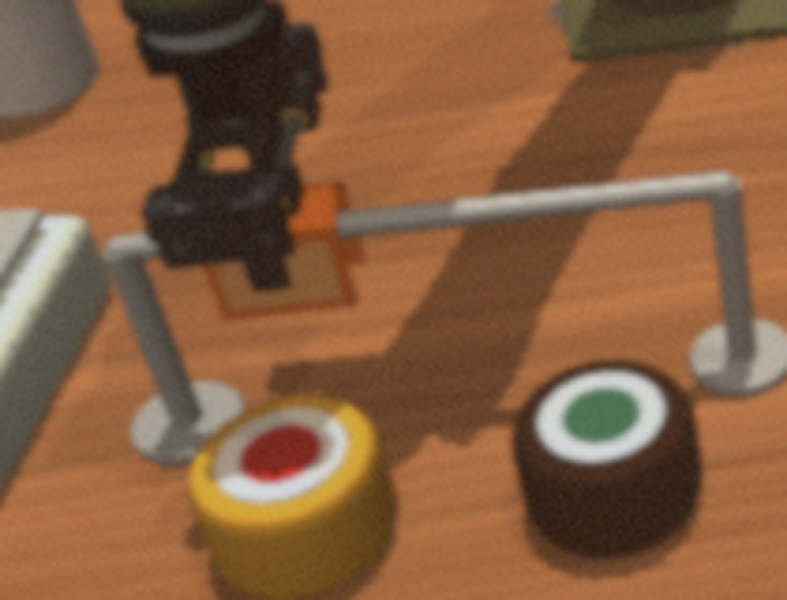

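The bar enters the sign's open end at (345,222), between the leaves. I'll lower it gently until it touches.

step_arm(
  steps=[
    [[0, 0, 0.6], [0, 0, 0]],
    [[0, 0, 0.4], [0, 0, 0]],
    [[0, 0, 0.2], [0, 0, 0]],
    [[0, 0, 0.2], [0, 0, 0]],
    [[0, 0, 0], [0, 0, 0]],
  ],
)

```text
clock: 10.15
tool_pos: [0.4899, -0.2831, 0.1366]
eef_rot: [0.729, 0.684, -0.0, -0.0]
contact_force: [0.3, 0.1, -1.1]
opening: 0.518
finger_force: 15.0
```

```bash
python3 -c "
from h import *
go([.490,-.284,.135],-3.6)"
```

```text
t 10.15 pos [ 0.4899 -0.2831  0.1366] head -3.6 open 0.518 F [ 0.3  0.1 -1.1] 14.999915035441518
shift now-axes [-0.09  0.01  0.16] shift after-turn axes [-0.09  0.01  0.16] turn [-0. -0. -0.]
```

step_arm(
  steps=[
    [[0, 0, 0.1], [0, 0, 0]],
    [[0, 0, 0], [0, 0, 0]],
  ],
)

```text
clock: 10.4
tool_pos: [0.49, -0.2831, 0.1357]
eef_rot: [0.729, 0.684, 0.0, -0.0]
contact_force: [0.0, 1.4, 0.1]
opening: 0.517
finger_force: 15.0
```

step_arm(
  steps=[
    [[0, 0, 0.1], [0, 0, 0]],
    [[0, 0, 0], [0, 0, 0]],
  ],
)

```text
clock: 10.65
tool_pos: [0.49, -0.2831, 0.1347]
eef_rot: [0.729, 0.684, 0.0, 0.0]
contact_force: [-0.3, 0.1, -1.0]
opening: 0.524
finger_force: 15.0
```

step_arm(
  steps=[
    [[0, 0, 0.05], [0, 0, 0]],
    [[0, 0, 0], [0, 0, 0]],
  ],
)

```text
clock: 10.9
tool_pos: [0.4901, -0.2831, 0.1346]
eef_rot: [0.729, 0.684, 0.0, 0.0]
contact_force: [-0.9, 1.4, 4.4]
opening: 0.521
finger_force: 15.0
```

Contact at about 4 N, so the sign is on the bar. I'll release.

step_arm(
  steps=[
    [[0, 0, 0], [0, 0, 0]],
    [[0, 0, 0], [0, 0, 0]],
    [[0, 0, 0], [0, 0, 0]],
    [[0, 0, 0], [0, 0, 0]],
    [[0, 0, 0], [0, 0, 0]],
    [[0, 0, 0], [0, 0, 0]],
  ],
  claw=0.9,
)

```text
clock: 11.65
tool_pos: [0.49, -0.2831, 0.1342]
eef_rot: [0.729, 0.684, 0.0, -0.0]
contact_force: [-0.4, -0.6, 0.1]
opening: 0.951
finger_force: 0.0
```

step_arm(
  steps=[
    [[0, 0, -0.5], [0, 0, 0]],
    [[0, 0, -1], [0, 0, 0]],
    [[0, 0, -2], [0, 0, 0]],
    [[0, 0, -3], [0, 0, 0]],
    [[0, 0, -4], [0, 0, 0]],
    [[0, 0, -4], [0, 0, 0]],
    [[0, 0, -4], [0, 0, 0]],
    [[0, -4, 0], [0, 0, 0]],
    [[0, -4, 0], [0, 0, 0]],
    [[0, 0, 0], [0, 0, 0]],
    [[0, 0, 0], [0, 0, 0]],
  ],
)

```text
clock: 13.02
tool_pos: [0.4111, -0.2781, 0.3199]
eef_rot: [0.729, 0.685, 0.001, 0.001]
contact_force: [1.3, 0.5, -0.1]
opening: 0.954
finger_force: 0.0
```

```bash
python3 -c "
from h import *
go([.490,-.284,.135],-3.6)
a=snap('scene','s5');b=snap('top','t5')
w=np.hstack([cv2.resize(b['img'][130:280,320:510],(400,316)),cv2.resize(a['img'][130:330,10:260],(400,320),interpolation=cv2.INTER_CUBIC)[:316]])
cv2.imwrite('pics/c5.png',w[:,:,::-1])"
```

```text
t 13.03 pos [ 0.4111 -0.2781  0.3199] head -3.6 open 0.954 F [ 1.3  0.5 -0.1] 0.0
shift now-axes [-0.08  7.87 18.51] shift after-turn axes [-0.09  7.91 18.49] turn [ 0.1  0.  -0. ]
```

View pics/c5.png

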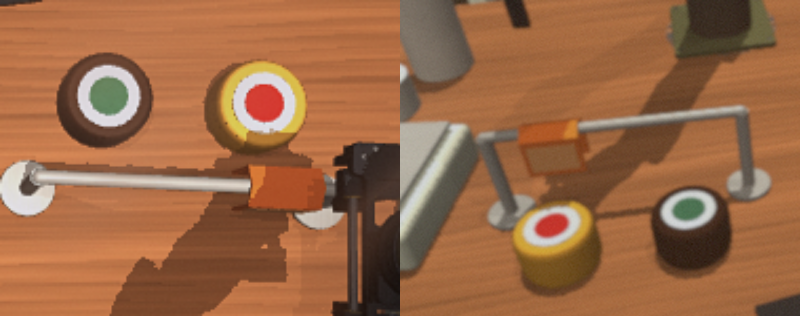

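The sign hangs on the bar by itself, with its roof at (285,187) in the left panel. The gold wheel hasn't moved. I'll do a quick position check and hand in if it's good.

```bash
python3 -c "
from h import *
from plant import finish_job
b=snap('top','t6');a=snap('scene','s6')
L,Rr=plane(b,438.3,218.8,.155),plane(b,474.4,218.8,.155);c=(L+Rr)/2
print(L,Rr,c)
d=np.array([.0626,.998]);off=(c[:2]-[.599,-.2905])@d;print('along-bar offset from wheel',off)
print('moved px',np.abs(load('s5')['img'].astype(int)-a['img'])[190:250,70:130].mean())
if abs(off)<.01: print(finish_job())"
```

```text
[ 0.49018954 -0.24052874  0.155     ] [ 0.4887181  -0.32334919  0.155     ] [ 0.48945382 -0.28193897  0.155     ]
along-bar offset from wheel 0.0016863195413724763
moved px 2.0568518518518517
the job is handed in; nothing more can be done
None
```

The orange sign hangs by itself over the rail, about 2 mm off the gold wheel's middle along the bar; the gold wheel and black sign were left alone, and the job was handed in at about 13 s of the 38 s allowed.

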